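Hold the egg topper on the breakfast egg

ROBOT

A 6-joint arm with a two-finger parallel gripper is mounted at the origin on a cart in front of the work surface, level with it; the furniture and walls round the work are solid. World frame = base frame: x ahead of the robot, y to its left, z up, the work surface at z = 0. Lengths are in mm, angles in rad, forces in N, time in s.
With the tool pointing down it reaches from about 350 to 875 mm from the base axis. Payload 4.2 kg.
Tool frame: the origin (TCP) lies between the finger pads, 19 mm behind the fingertips; this is the grasp point; z points along the fingers, y is the line along which they close (so a half turn about z gives the same grasp; the last joint's range is limited). The gripper opens to 85 mm and grips with 20 to 120 N. Pads are 22 mm wide; open, the fingers measure 114 mm over their backs; the gripper's body (76 mm by 85 mm) begins 54 mm behind the grasp point. The pads swing forward as they close: fully open they stand 13 mm farther back than shut.
Start: joints at [1.487, 0.385, 0.008, 0, -1.194, -0.259], TCP at [210.046, 588.626, 250.012] pointing down, gripper open.
Joint ranges: [-3.14, 3.14], [-1.21, 2.06], [-1.07, 1.41], [-3.16, 2.05], [-2.99, -0.16], [-3.1, 3.1]. Speed limits (rad/s): [2.79, 2.79, 3.14, 3.14, 3.14, 3.14].

INTERFACE

Orientations are given as a unit quaternion [x, y, z, w].
In Python, from bench import arm gives the robot as it stands. The module is installed in compiled form; this text tells all that it offers.
- The arm moves only by the tool servo_tool, never from a script. Its argument "increments" is a list of rows, each a list of 7 numbers: the opening, from 0 (shut) to 1 (fully open), then the shift along the tool's x, y, z in m, then the turn, a rotation vector about the tool's x, y, z in degrees. In form: [[grip, x, y, z, ax, ay, az], ...]. A call has 1 to 12 rows; each row is the pose to reach, as a shift and turn from the pose commanded when the call began, along the tool's axes at that moment; what a row does not reach only later rows make up. A row lasts 1/8 s, in which the tool goes at most 62.5 mm and 10.7 degrees, less where a joint would pass 70% of its speed; a pose out of reach is approached as far as the arm can. A call with a gripper value outside its range is refused whole. The fingers move at their own pace and stop on an object; the grip force is fixed at half the most. Time passes only in rows, so rows that repeat a pose let the fingers close. It gives the time, the measured TCP pose, the force, the opening and the grip force at its end, in the units of the state.
- arm.read_state(): the state, without advancing time (a new reading comes with each control period).
- arm.get_image(name): name is "side" or "top" or "wrist"; returns a dict with "color" (420x560x3 uint8, red, green, blue), "fx", "fy", "cx", "cy" (pixels), "k1" (the pictures are not rectified: a ray, as slopes to the right and down, at radius r is drawn at 1 + k1 r^2 times it, then the intrinsics apply), "rvec" (rotation vector, rad) and "tvec" (3), from world to camera coordinates, as OpenCV has them; the wrist camera has in their place "hand_eye" (4x4, takes a point from camera to tool coordinates, whose origin is the TCP and whose axes are the flange's). Camera axes: x right, y down, z forward; pixel columns grow to the right and rows downward; lengths in mm; the calibration is good to about 2 mm. A picture is of the moment at which its call begins: read the wrist's pose just before it. There is no depth.
- arm.job_done(): hands the job in; it is judged then, once.
Trained networks look in the newest picture that a camera, given by its name, has taken for a name from the list of things; names that differ only in an ending like _2 or _b are one class to them, and where a whole thing is asked for, a point or a joint stands for the part that bears it (a point fixed in the world has none). Each returns a list of dicts, best first, with "p" (0 to 1); they miss things now and then, are a little off and sometimes report something else, mostly with a low value. They report only what shows in the picture. A call takes as long as a camera call. They do not tell look-alikes from the thing itself.
- arm.look_for(camera, thing): "box" ([centre column, centre row, width, height] in pixels, round what is visible of it).
- arm.spot_point(camera, thing): "centre" ([column, row] in pixels: a listed point, or the origin of a listed thing).
The state is a dict: "clock": time; "joints": joint angles; "joint_vel": joint speeds; "joint_efforts": joint torques, N m; "position": TCP position; "ee_rot": TCP orientation; "contact_force": force on the tool from outside, world axes, zero at the start; "wrist_torque": the same for the moment, N m; "gripper_width": finger opening in mm; "grasp_force": force on a finger pad.
Only numpy, scipy, OpenCV 4.12 (cv2) and the standard library are available. Lean on these libraries where they do the work, as an engineer would, in place of code of your own. Each camera call takes 0.05 s, during which the arm holds its last target. There are 200 camera calls.

TASK

Take the egg topper (the steel tool with a small bell at its foot, a ball weight on its rod and a barrel handle) by the handle, lift it up and off its hook on the utensil stand and set its bell squarely on top of the boiled egg that stands in an egg cup. Finish still holding it by the handle, upright, with the bell seated all round on the egg and pressing only lightly, so that I can drop the weight; do not let go. Do not let the weight jump on the way, leave the egg standing in its cup where it is, and leave the whisk and the other things alone.

Things in the scene. Friction and masses are not known exactly. Their poses are not given: they have to be found in the camera images.
- stand: fixed steel utensil stand with two hooks side by side. Origin on the worktop under its middle; z up; x points from the hooks back to the post, so tools come off towards -x. Base plate 110 x 200 x 12 mm, x from -51 to 59 mm. Post at x = 40 mm with a crossbar along y, 116 mm long, top 183 mm high; the hooks reach from it to -x at y = +55 and -55 mm. Only the tools' handles rise above 193 mm
- stand_hook_left (a point): where the tool on the hook at the stand's +y side rests: stand x = -30, y = 55, z = 181 mm. Hook: two level bars along x, 6 mm thick, 12 mm apart, tops at z = 181 mm; slot closed at x = -10 mm, open to -x; from x = -46 mm the bars turn up, to x = -56 mm and 12 mm above the bar tops: a tool's shoulder must be lifted over these tips, then drawn out to -x; 55 mm out, all of it is clear
- stand_hook_right (a point): the same on the other, like hook: stand x = -30, y = -55, z = 181 mm
- topper: the egg topper, loose, round, steel, 203 mm tall, about 0.17 kg, hanging upright on either hook, rod in the slot, shoulder on the bars. Origin: centre of the bell's open rim at the lower end; z up the rod. Bell: rim 36 mm outside, 31 mm inside diameter, 22 mm high, hollow. Rod 8 mm. Ball weight 31 mm diameter just above the bell. Shoulder disc 24 mm diameter, underside 150 mm above the rim
- topper_handle (a point): middle of the topper's barrel handle, on the axis, 178 mm above the bell's rim: where to grip it from above. The barrel is 20 mm in diameter, from 154 to 198 mm above the rim, with a domed cap to 203 mm
- topper_seat (a point): point on the topper's axis inside the bell, 7 mm above its rim: where the tip of the egg comes to be when the bell is seated
- topper_weight (a joint): height of the ball weight on the rod (m): 0 resting on the bell, 0.095 at the top; slides freely, kept down by gravity
- egg: boiled egg, loose, 56 mm tall, 43 mm in diameter, 60 g, standing upright in egg_cup_a, blunt end up. Origin: its lower tip (33 mm above the worktop); z up
- egg_top (a point): the top tip of the egg, 56 mm above its lower tip and about 89 mm above the worktop. The bell's rim rests on the egg about 7 mm below this tip. Pushed down, the egg settles slightly in its cup, roughly 1 mm for each 3 N
- egg_cup_a: turned wooden egg cup holding the egg, loose, 60 g, 50 mm diameter, 58 mm tall; origin under its foot. It may stand in either of two places
- egg_cup_b: an empty, painted egg cup of the same size; bystander, loose; origin under its foot
- whisk: small steel balloon whisk hanging on the other hook by a like shoulder, loose; balloon 47 mm diameter, handle about 20 mm diameter and 65 mm tall above the hook, its top 246 mm above the worktop; origin at the lower tip of its balloon. Bystander
- salt: salt shaker, 44 mm diameter, 90 mm tall, bystander, loose; origin under its middle
- spoon: steel spoon 188 mm long lying on the worktop, bystander, loose; origin under its middle
Not all that is in view belongs to the job. What is shaped like the egg but purple is not meant.

How it is judged:
By the outcome, as a careful person would: the job done as asked, in the order asked, and still so for the second after the job is handed in, while the arm keeps its last pose, push and grip.
It also fails if it takes over 42 s, if anything falls off the work surface, if the arm or the gripper's body presses on something with over 40 N, if the wrist force passes 120 N, or if a joint passes its speed limit or range.

## Working session

There is one attempt and no reset: what is moved stays moved. The work goes in short steps, Python scripts to look and compute and a tool call to move; the robot and the scene stay as the last step left them, time stands still between calls to the robot, and variables do not carry over. Pictures are saved under pics/ and viewed, at most 10 in all, crops included, and the job is handed in when it is done.

Besides the shell and the picture viewer there is one more tool, called after "Call:" by a JSON object that holds its "op" and its "data", one argument or row to a line. servo_tool: Moves the arm, as the interface text tells. Its arguments: {"type":"object","properties":{"increments":{"type":"array","items":{"type":"array","items":{"type":"number"}}}},"required":["increments"]}

```bash
mkdir -p pics; cat > h.py <<'E'
import numpy as np, cv2, json
from bench import arm
from scipy.spatial.transform import Rotation as R
def cam(im,st=None):
    if 'rvec' in im:
        Rm=cv2.Rodrigues(np.array(im['rvec'],float))[0]; t=np.array(im['tvec'],float).ravel()
        return Rm,t
    T=np.eye(4);T[:3,:3]=R.from_quat(st['ee_rot']).as_matrix();T[:3,3]=st['position']
    W=np.linalg.inv(T@np.array(im['hand_eye'])); return W[:3,:3],W[:3,3]
def K(im): return np.array([[im['fx'],0,im['cx']],[0,im['fy'],im['cy']],[0,0,1.]]),np.array([im['k1'],0,0,0.])
def ray(im,px,st=None):
    k,d=K(im);Rm,t=cam(im,st)
    u=cv2.undistortPoints(np.array([[px]],float),k,d)[0,0]
    v=Rm.T@np.array([u[0],u[1],1]); return -Rm.T@t, v/np.linalg.norm(v)
def atz(im,px,z,st=None):
    o,v=ray(im,px,st); return o+v*(z-o[2])/v[2]
def tri(rays):
    A=sum(np.eye(3)-np.outer(v,v) for o,v in rays);b=sum((np.eye(3)-np.outer(v,v))@o for o,v in rays)
    return np.linalg.solve(A,b)
def proj(im,p,st=None):
    k,d=K(im);Rm,t=cam(im,st)
    return cv2.projectPoints(np.array(p,float).reshape(-1,1,3),cv2.Rodrigues(Rm)[0],t,k,d)[0].reshape(-1,2)
def save(im,n): cv2.imwrite('pics/'+n,im['color'][:,:,::-1])
np.set_printoptions(precision=1,suppress=True)
E
python3 - <<'E'
from h import *
s=arm.read_state();print({k:np.round(v,3) for k,v in s.items()})
ims={}
for c in('side','top'):
    ims[c]=arm.get_image(c);im=ims[c];save(im,c+'.png');Rm,t=cam(im);print(c,-Rm.T@t,im['fx'],im['k1'])
    for n in['topper','whisk','egg','egg_cup_a','salt','stand','spoon']:
        print(n,[(np.round(d['box']),round(d['p'],2)) for d in arm.look_for(c,n)][:3])
    for n in['topper_handle','egg_top','stand_hook_left','stand_hook_right','topper','whisk','egg_cup_a','stand']:
        print('pt',n,[(np.round(d['centre'],1),round(d['p'],2)) for d in arm.spot_point(c,n)][:3])
E
```

```text
{'clock': np.float64(0.0), 'joints': array([ 1.5,  0.4,  0. , -0. , -1.2, -0.3]), 'joint_vel': array([ 0., -0.,  0., -0.,  0., -0.]), 'joint_efforts': array([  0. , -39.2,  18.8,   4.2,  -0. ,  -0. ]), 'position': array([209.9, 588.1, 248.9]), 'ee_rot': array([ 1. , -0.2, -0. ,  0. ]), 'contact_force': array([ 0.3, -0.1, -0.4]), 'wrist_torque': array([ 0.1, -0. , -0. ]), 'grasp_force': np.float64(0.0), 'gripper_width': np.float64(85.764)}
side [ 326.7 -834.1  707.8] 482.3344687515396 -0.03912291145957774
topper [(array([326., 195.,  20.,  82.]), 0.68), (array([328., 208.,  76., 103.]), 0.57)]
whisk [(array([327., 193.,  14.,  78.]), 0.74)]
egg [(array([254., 293.,  20.,  29.]), 0.66), (array([321., 305.,  21.,  27.]), 0.66), (array([294., 265.,  24.,  19.]), 0.54)]
egg_cup_a [(array([297., 337.,  26.,  41.]), 0.66), (array([297., 285.,  23.,  27.]), 0.6), (array([307., 177.,   8.,  81.]), 0.17)]
salt [(array([345., 272.,  21.,  44.]), 0.76)]
stand [(array([329., 205.,  74.,  94.]), 0.78)]
spoon [(array([238., 278.,  85.,  13.]), 0.67)]
pt topper_handle [(array([293.4, 343.7]), 0.67)]
[... 741 characters left out ...]
(array([374., 244.,  31.,  24.]), 0.59), (array([305., 229.,  20.,  26.]), 0.45)]
salt [(array([310., 183.,  18.,  19.]), 0.58)]
stand [(array([212., 167.,  96.,  82.]), 0.76)]
spoon []
pt topper_handle [(array([173.6, 176.4]), 0.92), (array([302.3, 228.7]), 0.47)]
pt egg_top [(array([301.6, 229.6]), 0.85), (array([342.5, 211.4]), 0.83), (array([311.5, 267.6]), 0.72)]
pt stand_hook_left [(array([181.2, 177. ]), 0.61)]
pt stand_hook_right [(array([234.3, 162.8]), 0.6)]
pt topper [(array([189. , 192.4]), 0.58)]
pt whisk [(array([239.4, 175.1]), 0.5)]
pt egg_cup_a [(array([371.7, 243.7]), 0.69), (array([304.9, 229.4]), 0.64)]
pt stand [(array([177.7, 175.6]), 0.62), (array([214., 173.]), 0.57)]
```

```bash
python3 - <<'E'
from h import *
a=cv2.imread('pics/side.png')[125:375,205:375];b=cv2.imread('pics/top.png')[115:305,150:405]
cv2.imwrite('pics/s2.png',cv2.resize(a,None,fx=2.4,fy=2.4,interpolation=2)[:600]);cv2.imwrite('pics/t2.png',cv2.resize(b,None,fx=3,fy=3,interpolation=2))
E
```

```text
(no output)
```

View pics/s2.png

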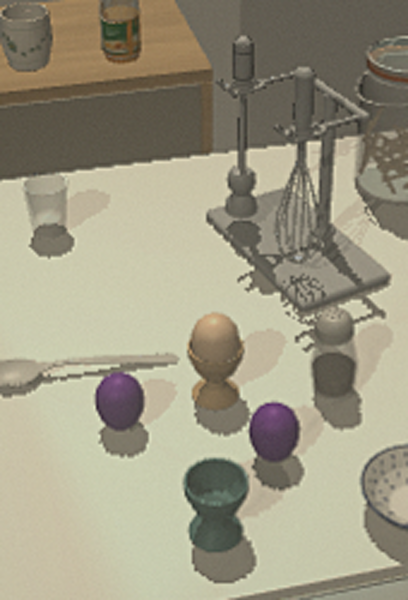

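View pics/t2.png

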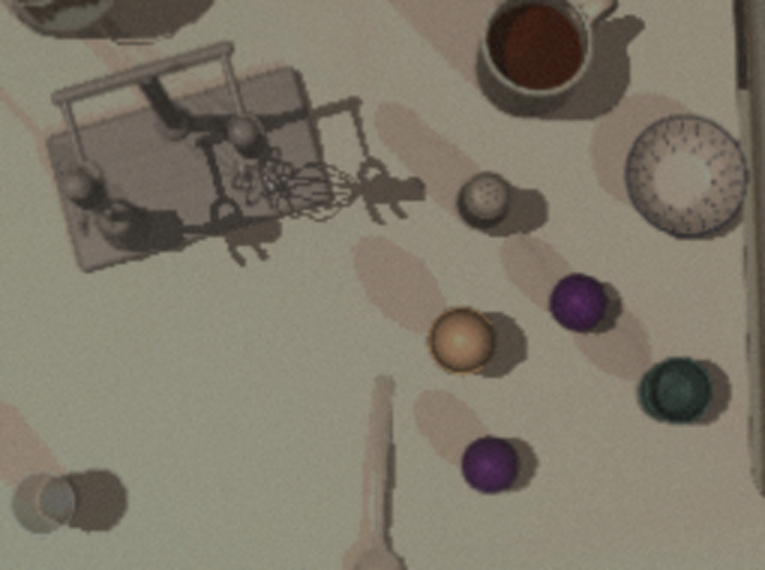

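Side crop: topper (bell, ball, barrel) hangs at about px (306, 140–210), the whisk at (331, 155–235). Top crop: topper handle is at about (177, 176), whisk handle at (231, 160). Three egg-shaped things show: side (295, 265) / top (304, 229) is tan and stands in the wooden cup; (254, 293)/(313, 270) and (319, 305)/(343, 216) are purple decoys. The tan one is the egg meant, and the crops confirm it.

```bash
python3 - <<'E'
from h import *
S=arm.get_image('side');T=arm.get_image('top')
print('handle tri',tri([ray(S,(306.3,150)),ray(T,(177.3,176.5))]))
print('hand top@215',atz(T,(177.3,176.5),225),'side@234',atz(S,(306.3,140.5),234))
print('bell rim side z31', atz(S,(305.8,214),31))
print('egg tri',tri([ray(S,(295,257)),ray(T,(304,228.5))]),atz(T,(304,228.5),75),atz(S,(295,256.5),89))
print('whisk',atz(T,(231,160),235))
print('salt',atz(T,(311,182),85))
# crossbar ends, top view
print('bar', atz(T,(150+57/3,115+98/3),180), atz(T,(150+230/3,115+47/3),180))
cs=[(48,140),(300,68),(332,195),(83,270)]
print('plate',[atz(T,(150+x/3,115+y/3),12) for x,y in cs])
print('bowl',atz(T,(150+685/3,115+175/3),20))
E
```

```text
handle tri [610.3 180.5 205.3]
hand top@215 [607.9 176.6 225. ] side@234 [606.7 172.2 234. ]
bell rim side z31 [606.9 167.   31. ]
egg tri [517.7 -66.7  85.9] [516.5 -66.9  75. ] [519.1 -69.1  89. ]
whisk [635.5  74.5 235. ]
salt [614.9 -83.2  85. ]
bar [673.5 202.3 180. ] [705.5  87.6 180. ]
plate [array([678.4, 243.2,  12. ]), array([730.9,  49.5,  12. ]), array([632.2,  26. ,  12. ]), array([577.9, 215.4,  12. ])]
bowl [ 643.1 -241.8   20. ]
```

```bash
cat >> h.py <<'E'
def plan(p,ydir=None):
    """shift in tool axes (m) and rotvec (deg) to reach world p with tool down, tool y along +-ydir"""
    s=arm.read_state();M=R.from_quat(s['ee_rot']).as_matrix()
    d=M.T@(np.array(p)-s['position'])/1000
    o=[]
    if ydir is not None:
        for sg in(1,-1):
            y=sg*np.array([ydir[0],ydir[1],0.])/np.hypot(*ydir[:2]);z=np.array([0,0,-1.]);x=np.cross(y,z)
            o.append(np.round(np.degrees(R.from_matrix(M.T@np.c_[x,y,z]).as_rotvec()),2))
    print('t',round(s['clock'],2),'pos',s['position'],'shift',np.round(d,4),'rot',o,'F',s['contact_force'],'w',round(s['gripper_width'],1),'j',np.round(s['joints'],2))
    print(np.round(M,3).tolist())
E
python3 -c "
from h import *
plan([597,174.5,330],[-.266,.964]);plan([607.4,177.3,330],[-.266,.964])"
```

```text
t 1.7 pos [210.  588.6 250. ] shift [ 0.5  0.3 -0.1] rot [array([  0. ,  -0. , 144.9]), array([  0. ,   0. , -35.1])] F [-0.3 -0.7  0.6] w 85.8 j [ 1.5  0.4  0.  -0.  -1.2 -0.3]
[[0.942, -0.336, -0.0], [-0.336, -0.942, -0.0], [-0.0, 0.0, -1.0]]
t 1.7 pos [210.  588.6 250. ] shift [ 0.5  0.3 -0.1] rot [array([  0. ,  -0. , 144.9]), array([  0. ,   0. , -35.1])] F [-0.3 -0.7  0.6] w 85.8 j [ 1.5  0.4  0.  -0.  -1.2 -0.3]
[[0.942, -0.336, -0.0], [-0.336, -0.942, -0.0], [-0.0, 0.0, -1.0]]
```

Call:
{"op": "servo_tool", "data": {
  "increments": [
    [0.7,0.02,0.01,-0.04,0,0,0],
    [0.7,0.07,0.03,-0.08,0,0,-5],
    [0.7,0.12,0.06,-0.08,0,0,-10],
    [0.7,0.17,0.085,-0.08,0,0,-15],
    [0.7,0.22,0.11,-0.08,0,0,-20],
    [0.7,0.27,0.135,-0.08,0,0,-25],
    [0.7,0.32,0.16,-0.08,0,0,-30],
    [0.7,0.37,0.185,-0.08,0,0,-35.1],
    [0.7,0.42,0.21,-0.08,0,0,-35.1],
    [0.7,0.47,0.235,-0.08,0,0,-35.1],
    [0.7,0.5,0.248,-0.08,0,0,-35.1],
    [0.7,0.512,0.254,-0.08,0,0,-35.1]
  ]
}}

```text
clock: 3.2
position: [607.9, 175.8, 329.5]
ee_rot: [0.991, 0.133, -0.0, 0.0]
contact_force: [-0.0, 0.1, -0.7]
gripper_width: 59.8
grasp_force: 0.0
```

```bash
python3 - <<'E'
from h import *
plan([607.4,177.3,212],[-.266,.964])
s=arm.read_state();W=arm.get_image('wrist');save(W,'w1.png')
for n in['topper_handle','stand_hook_left','topper','stand_hook_right']:
    for d in arm.spot_point('wrist',n)[:2]: print(n,d,atz(W,d['centre'],{'topper':31,'topper_handle':209}.get(n,181),s))
print(proj(W,[[607.4,177.3,234],[607.4,177.3,209],[622,124.5,181]],s))
E
```

```text
t 3.2 pos [607.9 175.8 329.5] shift [ 0.  -0.   0.1] rot [array([  0.1,  -0. , 179.9]), array([ 0. ,  0. , -0.1])] F [-0.   0.1 -0.7] w 59.8 j [ 0.5  0.4  0.2 -0.  -1.4  1.3]
[[0.964, 0.264, -0.001], [0.264, -0.964, -0.0], [-0.001, 0.0, -1.0]]
topper_handle {'centre': [278.1, 203.4], 'p': 0.68} [609.2 179.  209. ]
stand_hook_left {'centre': [273.8, 193.7], 'p': 0.97} [608.4 182.3 181. ]
topper {'centre': [275.6, 163.9], 'p': 0.67} [607.5 183.   31. ]
topper {'centre': [367.5, 335.9], 'p': 0.61} [425.  12.  31.]
stand_hook_right {'centre': [422.1, 195.2], 'p': 0.6} [636.3  76.1 181. ]
stand_hook_right {'centre': [324.8, 134.6], 'p': 0.46} [659.5 158.5 181. ]
[[279.7 217.3]
 [279.8 206.5]
 [353.9 196.5]]
```

View pics/w1.png

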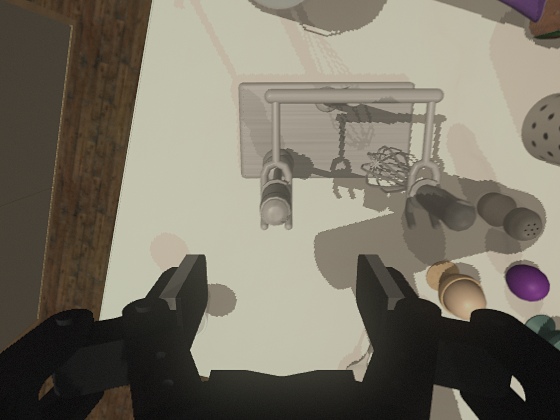

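The wrist view shows the topper's cap at about (275, 211), with its hook tips at (264, 227) and (290, 227). The fingers straddle it, with the whisk clear to the right. The bare hook of the whisk is at about (425, 190).

```bash
python3 - <<'E'
from h import *
np.set_printoptions(precision=4,suppress=True)
s=arm.read_state();W=arm.get_image('wrist')
for px,z in[((275,212),228),((277,227),193),((273.8,193.7),181)]:print(z,atz(W,px,z,s))
T=arm.get_image('top');S=arm.get_image('side')
print(tri([ray(W,(275,212),s),ray(S,(306.3,142))]),tri([ray(W,(275,212),s),ray(T,(177.3,176.5))]))
print('egg',atz(W,(463,297),70,s),arm.spot_point('wrist','egg_top')[:2],arm.look_for('wrist','egg')[:2])
plan([607.4,178.5,212],[-.266,.964])
plan([607.4,180,212],[-.266,.964])
E
```

```text
228 [606.3532 182.9643 228.    ]
193 [586.0482 176.5245 193.    ]
181 [606.5948 184.7657 181.    ]
[607.6729 182.1958 226.1482] [606.663  179.8506 223.2002]
egg [522.758  -57.1139  70.    ] [{'centre': [474.7, 313.6], 'p': 0.72}, {'centre': [542.0, 289.7], 'p': 0.58}] [{'box': [466.2, 300.2, 45.1, 37.4], 'p': 0.97}, {'box': [527.8, 284.2, 46.9, 39.4], 'p': 0.81}]
t 3.7 pos [606.4236 178.0608 330.3372] shift [ 0.001  -0.0001  0.1183] rot [array([   0.04,   -0.02, -179.89]), array([-0.01, -0.02,  0.11])] F [-0.4759 -0.4866 -0.8832] w 59.9 j [ 0.54  0.36  0.16 -0.   -1.38  1.3 ]
[[0.963, 0.268, 0.0], [0.268, -0.963, 0.0], [0.0, -0.0, -1.0]]
t 3.7 pos [606.4236 178.0608 330.3372] shift [ 0.0014 -0.0016  0.1183] rot [array([   0.04,   -0.02, -179.89]), array([-0.01, -0.02,  0.11])] F [-0.4759 -0.4866 -0.8832] w 59.9 j [ 0.54  0.36  0.16 -0.   -1.38  1.3 ]
[[0.963, 0.268, 0.0], [0.268, -0.963, 0.0], [0.0, -0.0, -1.0]]
```

Call:
{"op": "servo_tool", "data": {
  "increments": [
    [0.6,0.001,-0.002,0.02,0,0,0],
    [0.6,0.001,-0.002,0.045,0,0,0],
    [0.6,0.001,-0.002,0.05,0,0,0],
    [0.6,0.001,-0.002,0.05,0,0,0],
    [0.6,0.001,-0.002,0.05,0,0,0]
  ]
}}

```text
clock: 4.32
position: [607.8, 179.7, 281.4]
ee_rot: [0.991, 0.135, 0.001, -0.0]
contact_force: [-0.5, -0.3, 0.5]
gripper_width: 51.4
grasp_force: 0.0
```

```bash
python3 - <<'E'
from h import *
np.set_printoptions(precision=4,suppress=True)
s=arm.read_state();W=arm.get_image('wrist');save(W,'w2.png')
cv2.imwrite('pics/w2c.png',cv2.resize(cv2.imread('pics/w2.png')[120:320,180:380],None,fx=3,fy=3,interpolation=2))
plan([607.4,180,212])
print('tcp',proj(W,[s['position']],s),proj(W,[[607.4,177.5,233],[607.4,182,233]],s), arm.spot_point('wrist','topper_handle'))
print(W['hand_eye'])
E
```

```text
t 4.38 pos [607.7664 179.6957 281.3172] shift [-0.0004 -0.0004  0.0693] rot [] F [-0.5259 -0.0297  0.0447] w 51.0 j [ 0.54  0.38  0.08  0.   -1.27  1.3 ]
[[0.964, 0.267, 0.002], [0.267, -0.964, 0.001], [0.002, -0.0, -1.0]]
tcp [[282.9402 293.7676]] [[286.7769 247.4448]
 [277.8149 245.1175]] [{'centre': [281.9, 225.9], 'p': 0.91}]
[[  -0.0003   -0.9656   -0.2599   65.3028]
 [   1.       -0.0003   -0.0001   -0.5428]
 [  -0.       -0.2599    0.9656 -122.0151]
 [   0.        0.        0.        1.    ]]
```

View pics/w2c.png

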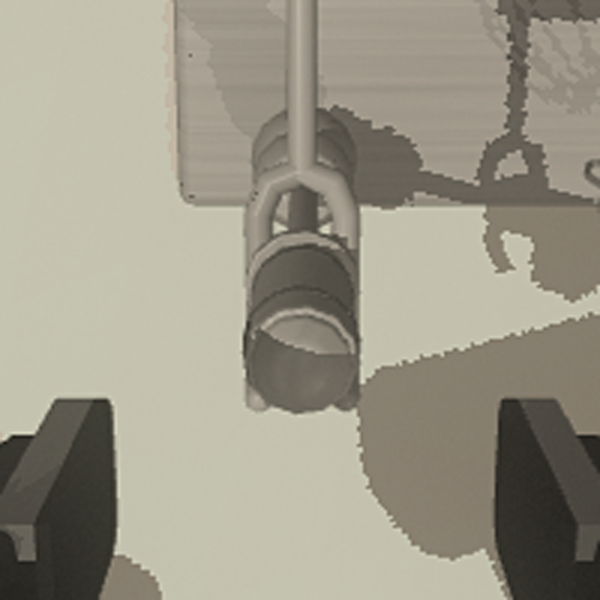

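The crop shows the cap as a disc at px (280.6, 240), centred between the pads. The hook tips show at (265, 255) and (296, 255).

```bash
python3 - <<'E'
from h import *
np.set_printoptions(precision=4,suppress=True)
s=arm.read_state();W=arm.get_image('wrist')
for z in(229,232):print(atz(W,(280.6,240),z,s))
M=R.from_quat(s['ee_rot']).as_matrix();p=atz(W,(280.6,240),230,s);print(M.T@(p-s['position']))
E
```

```text
[608.8033 180.9762 229.    ]
[609.8609 181.2608 232.    ]
[ 1.7026 -0.9411 51.1583]
```

Call:
{"op": "servo_tool", "data": {
  "increments": [
    [0.6,0.0015,-0.001,0.02,0,0,0],
    [0.6,0.0015,-0.001,0.045,0,0,0],
    [0.6,0.0015,-0.001,0.06,0,0,0],
    [0.6,0.0015,-0.001,0.069,0,0,0],
    [0.6,0.0015,-0.001,0.069,0,0,0],
    [0.4,0.0015,-0.001,0.069,0,0,0],
    [0.25,0.0015,-0.001,0.069,0,0,0],
    [0.1,0.0015,-0.001,0.069,0,0,0],
    [0.0,0.0015,-0.001,0.069,0,0,0],
    [0.0,0.0015,-0.001,0.069,0,0,0]
  ]
}}

```text
clock: 5.72
position: [608.9, 181.0, 212.0]
ee_rot: [0.991, 0.135, 0.001, -0.0]
contact_force: [-1.8, -0.3, 5.0]
gripper_width: 18.5
grasp_force: 58.5
```

Call:
{"op": "servo_tool", "data": {
  "increments": [
    [0,0,0,-0.002,0,0,0],
    [0,0,0,-0.005,0,0,0],
    [0,0,0,-0.009,0,0,0],
    [0,0,0,-0.013,0,0,0],
    [0,0,0,-0.017,0,0,0],
    [0,0,0,-0.021,0,0,0],
    [0,0,0,-0.023,0,0,0],
    [0,0,0,-0.024,0,0,0],
    [0,0,0,-0.024,0,0,0]
  ]
}}

```text
clock: 6.85
position: [608.4, 180.9, 235.0]
ee_rot: [0.991, 0.134, -0.0, -0.0]
contact_force: [0.6, -0.5, -2.5]
gripper_width: 18.2
grasp_force: 58.5
```

```bash
python3 - <<'E'
from h import *
plan([0,0,0],[-.266,.964])
S=arm.get_image('side');W=arm.get_image('wrist')
a=cv2.resize(S['color'][110:260,240:390],None,fx=2.6,fy=2.6,interpolation=2);b=W['color'][100:390,85:475]
c=np.hstack([a,cv2.resize(b,(int(390*390/290*0.76),390))]);print(c.shape)
cv2.imwrite('pics/l1.png',c[:,:,::-1][:600,:800])
E
```

```text
t 6.85 pos [608.4 180.9 235. ] shift [-0.6  0.   0.2] rot [array([  -0.,   -0., -180.]), array([-0.,  0.,  0.])] F [ 0.6 -0.5 -2.5] w 18.2 j [ 0.5  0.4  0.  -0.  -1.2  1.3]
[[0.964, 0.267, -0.0], [0.267, -0.964, -0.0], [-0.0, -0.0, -1.0]]
(390, 788, 3)
```

View pics/l1.png

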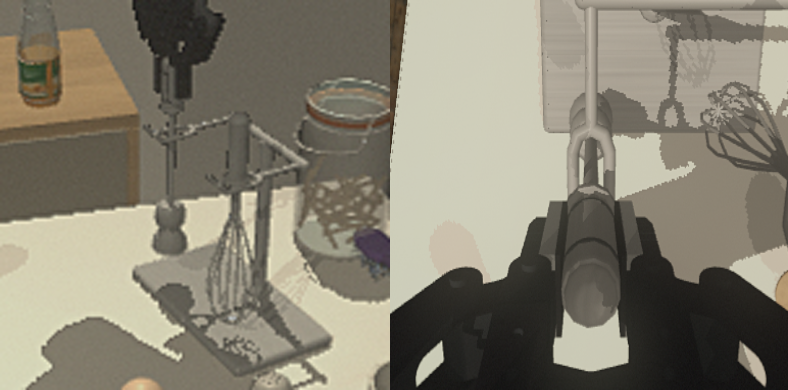

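The topper came up with the lift. The shoulder is above the hook tips and the topper hangs upright in the pads, with the whisk undisturbed. Now drawing it out to -x, then raising it.

Call:
{"op": "servo_tool", "data": {
  "increments": [
    [0,-0.003,0,-0.001,0,0,0],
    [0,-0.009,0,-0.001,0,0,0],
    [0,-0.018,0,-0.001,0,0,0],
    [0,-0.029,0,-0.001,0,0,0],
    [0,-0.041,0,-0.001,0,0,0],
    [0,-0.053,0,-0.001,0,0,0],
    [0,-0.063,0,-0.003,0,0,0],
    [0,-0.07,0,-0.008,0,0,0],
    [0,-0.075,0,-0.015,0,0,0],
    [0,-0.078,0,-0.024,0,0,0],
    [0,-0.08,0,-0.034,0,0,0],
    [0,-0.08,0,-0.044,0,0,0]
  ]
}}

```text
clock: 8.45
position: [531.5, 159.6, 280.0]
ee_rot: [0.991, 0.135, 0.0, -0.0]
contact_force: [0.3, 0.3, -2.2]
gripper_width: 18.5
grasp_force: 58.5
```

```bash
python3 - <<'E'
from h import *
np.set_printoptions(precision=4,suppress=True)
plan([518,-67,300])
E
```

```text
t 8.45 pos [531.5226 159.6148 279.9596] shift [-0.0734  0.2148 -0.0201] rot [] F [ 0.2996  0.275  -2.2435] w 18.5 j [ 0.58  0.24 -0.12  0.   -1.21  1.26]
[[0.964, 0.267, 0.001], [0.267, -0.964, 0.0], [0.001, -0.0, -1.0]]
```

Call:
{"op": "servo_tool", "data": {
  "increments": [
    [0,-0.003,0.006,-0.008,0,0,0],
    [0,-0.007,0.018,-0.016,0,0,0],
    [0,-0.012,0.035,-0.023,0,0,0],
    [0,-0.018,0.055,-0.028,0,0,0],
    [0,-0.025,0.075,-0.03,0,0,0],
    [0,-0.032,0.095,-0.03,0,0,0],
    [0,-0.038,0.112,-0.03,0,0,0],
    [0,-0.043,0.126,-0.03,0,0,0],
    [0,-0.046,0.135,-0.03,0,0,0],
    [0,-0.048,0.14,-0.03,0,0,0],
    [0,-0.048,0.14,-0.03,0,0,0]
  ]
}}

```text
clock: 9.82
position: [522.5, 11.7, 309.0]
ee_rot: [0.991, 0.134, 0.0, -0.0]
contact_force: [0.6, 0.4, -1.5]
gripper_width: 18.5
grasp_force: 58.6
```

```bash
python3 - <<'E'
from h import *
np.set_printoptions(precision=2,suppress=True)
s=arm.read_state();p=s['position']
plan([518,-67,300])
I={c:arm.get_image(c) for c in('side','top','wrist')}
for c in I:
    save(I[c],c+'3.png')
    for n in('egg','topper'): print(c,n,[(np.round(d['box'],1),round(d['p'],2)) for d in arm.look_for(c,n)][:4])
    for n in('egg_top','topper','topper_seat'): print(c,'pt',n,[(np.round(d['centre'],1),round(d['p'],2)) for d in arm.spot_point(c,n)][:3])
    print(c,proj(I[c],[p,p-[0,0,181],p-[0,0,174],[518,-67,89],[518,-67,33]],s).tolist())
a=cv2.resize(I['side']['color'][150:310,230:360],None,fx=3,fy=3,interpolation=2)
b=cv2.resize(I['wrist']['color'],None,fx=.73,fy=.73,interpolation=3);b=np.pad(b,((0,480-len(b)),(0,0),(0,0)))
cv2.imwrite('pics/m3.png',np.hstack([a,b])[:,:800,::-1])
E
```

```text
t 9.82 pos [522.51  11.75 308.99] shift [-0.03  0.07  0.01] rot [] F [ 0.56  0.39 -1.52] w 18.5 j [ 0.33  0.17 -0.14 -0.   -1.26  1.51]
[[0.964, 0.266, 0.0], [0.266, -0.964, 0.0], [0.0, -0.0, -1.0]]
side egg [(array([321.1, 305.9,  18.9,  22.7]), 0.84), (array([254.1, 291.8,  19.2,  27.5]), 0.78), (array([292.4, 265.8,  21.1,  20.7]), 0.61)]
side topper [(array([287. , 181.2,  15.2,  90.2]), 0.88), (array([293.1, 266.6,  24.4,  18.6]), 0.29)]
side pt egg_top [(array([254. , 281.8]), 0.87), (array([297.2, 260.1]), 0.78), (array([321.4, 293.5]), 0.63)]
side pt topper [(array([287.6, 219. ]), 0.84)]
side pt topper_seat [(array([288.3, 212.9]), 0.62), (array([294.4, 288.2]), 0.34)]
side [[286.8029528621903, 142.83561281004654], [287.4687920284351, 219.5766721125085], [287.44550692086824, 216.87703809671947], [294.22545677053665, 255.97957776153623], [294.209604139678, 276.6745084148894]]
top egg [(array([303.7, 229.8,  17.8,  20.3]), 0.87), (array([313.6, 272. ,  15.1,  13.8]), 0.86), (array([343.9, 215.9,  19.9,  19.7]), 0.77)]
top topper []
top pt egg_top [(array([314.1, 266.5]), 0.82)
[... 281 characters left out ...]
0925730073, 229.05424492941015]]
wrist egg [(array([358.8, 197.9,  45.5,  44.2]), 0.7), (array([344.9, 269.2,  37. ,  36. ]), 0.69), (array([437.6, 188.4,  44.4,  41. ]), 0.66), (array([163.5,  34. , 266.8,  63.9]), 0.2)]
wrist topper [(array([282.3, 257.1,  57.2, 176.6]), 0.63)]
wrist pt egg_top [(array([359.1, 208.3]), 0.94), (array([345.1, 274. ]), 0.91), (array([443.7, 193.7]), 0.6)]
wrist pt topper [(array([280.9, 188.8]), 0.94)]
wrist pt topper_seat [(array([282.2, 189.2]), 0.52)]
wrist [[282.94118192561797, 293.7803660545931], [282.071508937643, 187.45918889227067], [282.08648915808845, 189.28986647700359], [361.248701221553, 205.0216438513536], [350.6658934719959, 191.8221637723545]]
```

View pics/m3.png

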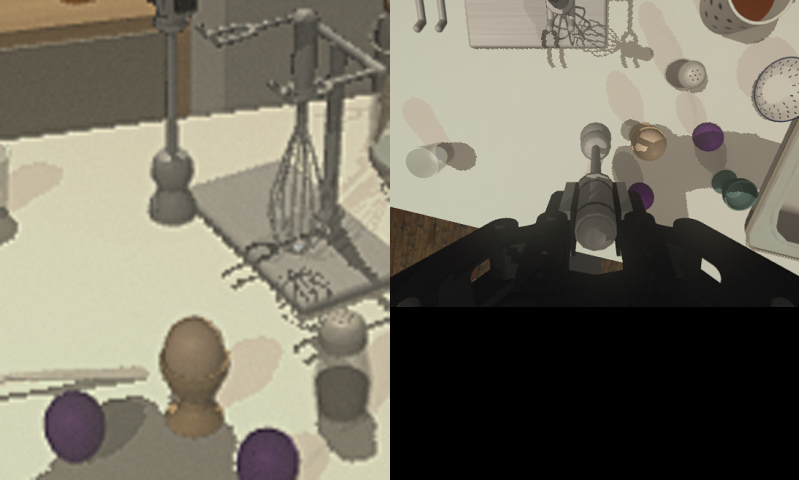

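The side crop shows the topper upright with its weight down on the bell at px (287, 219), matching the projected TCP axis. The egg in its cup is at (294, 268), and in the wrist view at about (357, 195). Next I hover about 20 mm above the egg and measure the relative offset there.

Call:
{"op": "servo_tool", "data": {
  "increments": [
    [0,-0.002,0.005,0,0,0,0],
    [0,-0.005,0.014,0,0,0,0],
    [0,-0.01,0.028,0,0,0,0],
    [0,-0.015,0.043,0,0,0,0],
    [0,-0.019,0.057,0,0,0,0],
    [0,-0.023,0.068,0.003,0,0,0],
    [0,-0.025,0.073,0.008,0,0,0],
    [0,-0.0255,0.075,0.013,0,0,0],
    [0,-0.0255,0.075,0.017,0,0,0],
    [0,-0.0255,0.075,0.019,0,0,0],
    [0,-0.0255,0.075,0.019,0,0,0]
  ]
}}

```text
clock: 12.1
position: [517.9, -67.0, 289.9]
ee_rot: [0.991, 0.135, -0.0, 0.0]
contact_force: [-0.1, 0.4, -1.9]
gripper_width: 18.3
grasp_force: 58.6
```

```bash
python3 - <<'E'
from h import *
np.set_printoptions(precision=2,suppress=True)
s=arm.read_state();p=s['position']
plan([518,-67,300])
I={c:arm.get_image(c) for c in('side','wrist')}
for c in I:
    for n in('egg','topper'): print(c,n,[(np.round(d['box'],1),round(d['p'],2)) for d in arm.look_for(c,n)][:4])
    for n in('egg_top','topper'): print(c,'pt',n,[(np.round(d['centre'],1),round(d['p'],2)) for d in arm.spot_point(c,n)][:3])
    print(c,proj(I[c],[p,p-[0,0,181],p-[0,0,174],[518,-67,89],[518,-67,33]],s).tolist())
a=cv2.resize(I['side']['color'][170:310,250:340],None,fx=4,fy=4,interpolation=2)
b=cv2.resize(I['wrist']['color'][120:260,215:325],None,fx=4,fy=4,interpolation=2)
save(I['side'],'side4.png');save(I['wrist'],'wrist4.png')
cv2.imwrite('pics/m4.png',np.hstack([a,b])[:,:800,::-1])
E
```

```text
t 12.1 pos [517.88 -66.99 289.87] shift [ 0.    0.   -0.01] rot [] F [-0.06  0.36 -1.95] w 18.3 j [ 0.18  0.18 -0.18 -0.   -1.21  1.66]
[[0.964, 0.267, -0.0], [0.267, -0.964, -0.0], [-0.0, -0.0, -1.0]]
side egg [(array([321.6, 303.6,  23.6,  24.8]), 0.91), (array([293.2, 263.2,  22.3,  21.4]), 0.72), (array([253.7, 291.6,  20.3,  26.1]), 0.66), (array([295.3, 209.4,  18.6,  96.9]), 0.51)]
side topper [(array([294.6, 210.7,  14.1,  97.7]), 0.71)]
side pt egg_top [(array([295.3, 257.3]), 0.8), (array([252.9, 281.8]), 0.77), (array([319.8, 295.2]), 0.71)]
side pt topper [(array([292.6, 248.1]), 0.81)]
side [[294.20769890367075, 169.99859977342118], [294.1708444325716, 248.33016239610504], [294.1725111475815, 245.59287292459592], [294.22545677053665, 255.97957776153623], [294.209604139678, 276.6745084148894]]
wrist egg [(array([372.9, 167.3,  46.5,  40.6]), 0.9), (array([282.1, 169.5,  47.5,  22. ]), 0.58)]
wrist topper [(array([281.6, 256.9,  59.6, 175.5]), 0.91), (array([202.1, 239.6,  56.9, 141.8]), 0.29)]
wrist pt egg_top [(array([280. , 182.4]), 0.97), (array([378.3, 171.9]), 0.55)]
wrist pt topper [(array([279.1, 189.2]), 0.63)]
wrist [[282.94226451202996, 293.78000129653213], [282.0663613440196, 187.39171406055056], [282.08144952802274, 189.22363307202227], [282.0803559970061, 182.47354815010092], [281.9828922023013, 171.57587775042316]]
```

View pics/m4.png

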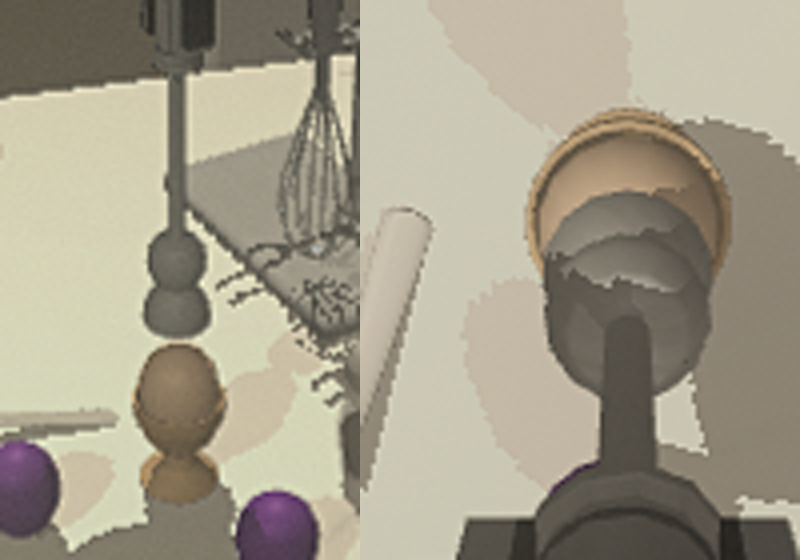

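The crops show the bell hovering over the tan egg. Side view: bell axis at column 294.1, egg at 294.5. Wrist view: bell at 281.9, egg at 282.6. The egg is within about 1 mm of the axis, so I nudge by 0.5 mm and descend, watching the force.

Call:
{"op": "servo_tool", "data": {
  "increments": [
    [0,0.0005,0.0004,0.001,0,0,0],
    [0,0.0005,0.0004,0.004,0,0,0],
    [0,0.0005,0.0004,0.008,0,0,0],
    [0,0.0005,0.0004,0.012,0,0,0],
    [0,0.0005,0.0004,0.016,0,0,0],
    [0,0.0005,0.0004,0.0195,0,0,0],
    [0,0.0005,0.0004,0.022,0,0,0],
    [0,0.0005,0.0004,0.0235,0,0,0],
    [0,0.0005,0.0004,0.0235,0,0,0],
    [0,0.0005,0.0004,0.0235,0,0,0]
  ]
}}

```text
clock: 13.85
position: [518.5, -67.5, 266.6]
ee_rot: [0.991, 0.134, 0.0, 0.0]
contact_force: [0.3, -0.2, -2.0]
gripper_width: 18.5
grasp_force: 58.6
```

Call:
{"op": "servo_tool", "data": {
  "increments": [
    [0,0,0,0.0005,0,0,0],
    [0,0,0,0.001,0,0,0],
    [0,0,0,0.001,0,0,0],
    [0,0,0,0.001,0,0,0]
  ]
}}

```text
clock: 14.35
position: [518.4, -67.5, 265.5]
ee_rot: [0.991, 0.134, 0.0, 0.0]
contact_force: [-0.1, 0.8, -2.3]
gripper_width: 18.7
grasp_force: 58.6
```

Call:
{"op": "servo_tool", "data": {
  "increments": [
    [0,0,0,0.0005,0,0,0],
    [0,0,0,0.001,0,0,0],
    [0,0,0,0.001,0,0,0],
    [0,0,0,0.001,0,0,0]
  ]
}}

```text
clock: 14.85
position: [518.5, -67.5, 264.5]
ee_rot: [0.991, 0.134, 0.0, -0.0]
contact_force: [0.5, -0.5, -1.9]
gripper_width: 18.9
grasp_force: 58.6
```

Call:
{"op": "servo_tool", "data": {
  "increments": [
    [0,0,0,0.0005,0,0,0],
    [0,0,0,0.001,0,0,0],
    [0,0,0,0.001,0,0,0],
    [0,0,0,0.001,0,0,0]
  ]
}}

```text
clock: 15.35
position: [518.5, -67.5, 263.6]
ee_rot: [0.991, 0.135, 0.0, 0.0]
contact_force: [-0.0, 0.4, -1.6]
gripper_width: 18.6
grasp_force: 58.6
```

Call:
{"op": "servo_tool", "data": {
  "increments": [
    [0,0,0,0.0005,0,0,0],
    [0,0,0,0.001,0,0,0],
    [0,0,0,0.001,0,0,0],
    [0,0,0,0.001,0,0,0]
  ]
}}

```text
clock: 15.85
position: [518.6, -67.5, 262.8]
ee_rot: [0.991, 0.135, 0.0, 0.0]
contact_force: [-0.6, -0.8, 1.6]
gripper_width: 18.8
grasp_force: 58.9
```

```bash
python3 - <<'E'
from h import *
F=[];T=[]
for i in range(6):
    arm.get_image('side');s=arm.read_state();F.append(s['contact_force']);T.append(s['wrist_torque'])
print(np.mean(F,0),np.array(F)[:,2],np.round(np.mean(T,0),3),s['position'])
E
```

```text
[0.4 0.9 2.1] [1.6 1.6 1.1 3.5 2.5 2.1] [0.4 0.  0. ] [518.6 -67.5 262.8]
```

```bash
python3 - <<'E'
from h import *
np.set_printoptions(precision=3,suppress=True)
I={c:arm.get_image(c) for c in('side','wrist')};s=arm.read_state();print(s['contact_force'],s['wrist_torque'],s['ee_rot'],s['position'])
a=cv2.resize(I['side']['color'][200:300,262:327],None,fx=6,fy=6,interpolation=2)
b=cv2.resize(I['wrist']['color'][125:225,230:298],None,fx=6,fy=6,interpolation=2)
cv2.imwrite('pics/m5.png',np.hstack([a,b])[:,:800,::-1])
for c in I:
    for n in('egg_top','topper','egg_cup_a'): print(c,'pt',n,[(np.round(d['centre'],1),round(d['p'],2)) for d in arm.spot_point(c,n)][:3])
E
```

```text
[-0.158  1.611  2.949] [ 0.383 -0.005 -0.011] [0.991 0.135 0.    0.   ] [518.61  -67.509 262.713]
side pt egg_top [(array([256.6, 281.8]), 0.69), (array([316.4, 295.3]), 0.59), (array([297. , 255.2]), 0.56)]
side pt topper [(array([293.4, 257.3]), 0.66)]
side pt egg_cup_a [(array([293.1, 343.5]), 0.95), (array([295.5, 292.2]), 0.65)]
wrist pt egg_top [(array([383.2, 178.3]), 0.77)]
wrist pt topper [(array([280.3, 190.7]), 0.81)]
wrist pt egg_cup_a [(array([279.9, 172.9]), 0.85), (array([408.3, 244.6]), 0.72)]
```

View pics/m5.png

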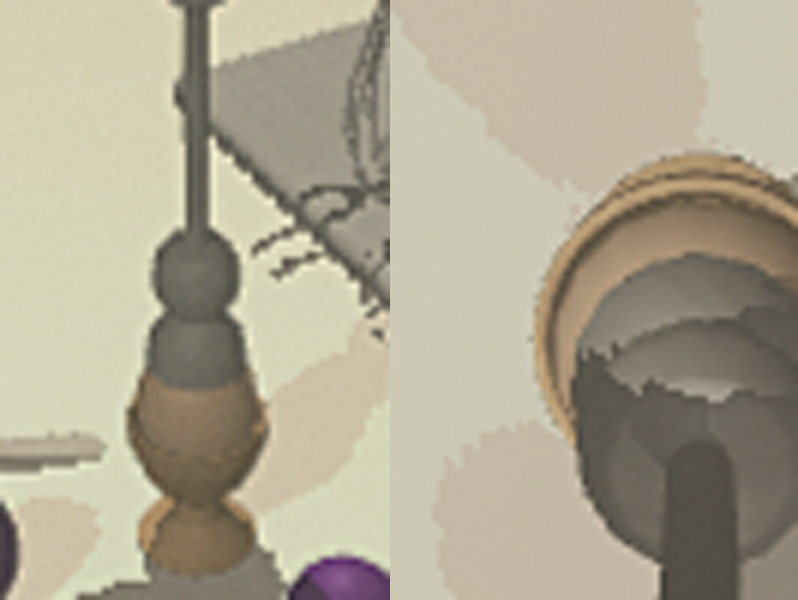

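The bell sits over the egg tip all round and upright, side view rim at about (294, 264). Push is about 4 N, with a small steady +y side force and torque. That suggests the bell is about 0.5 mm too far to -y, so I lift 2 mm, shift and set it down a bit lighter.

Call:
{"op": "servo_tool", "data": {
  "increments": [
    [0,0,0,-0.001,0,0,0],
    [0,0,0,-0.002,0,0,0],
    [0,0.0001,-0.0006,-0.002,0,0,0],
    [0,0.0001,-0.0006,-0.002,0,0,0],
    [0,0.0001,-0.0006,-0.0015,0,0,0],
    [0,0.0001,-0.0006,-0.001,0,0,0],
    [0,0.0001,-0.0006,-0.0005,0,0,0],
    [0,0.0001,-0.0006,-0.0001,0,0,0],
    [0,0.0001,-0.0006,-0.0001,0,0,0],
    [0,0.0001,-0.0006,-0.0001,0,0,0]
  ]
}}

```text
clock: 17.8
position: [518.5, -66.9, 262.8]
ee_rot: [0.991, 0.135, 0.0, 0.0]
contact_force: [-0.4, -0.5, -0.2]
gripper_width: 18.5
grasp_force: 58.6
```

```bash
python3 - <<'E'
from h import *
np.set_printoptions(precision=3,suppress=True)
F=[];T=[]
for i in range(8):
    arm.get_image('side');s=arm.read_state();F.append(s['contact_force']);T.append(s['wrist_torque'])
print(np.mean(F,0),np.std(F,0),np.mean(T,0),s['position'],s['gripper_width'])
E
```

```text
[ 0.128 -0.053  0.363] [0.539 0.568 0.478] [ 0.042 -0.057 -0.001] [518.51  -66.943 262.785] 18.59890696724419
```

Call:
{"op": "servo_tool", "data": {
  "increments": [
    [0,0,0,0.0003,0,0,0],
    [0,0,0,0.0003,0,0,0],
    [0,0,0,0.0003,0,0,0]
  ]
}}

```text
clock: 18.58
position: [518.5, -66.9, 262.6]
ee_rot: [0.991, 0.135, 0.0, 0.0]
contact_force: [-0.3, 0.4, 2.3]
gripper_width: 18.6
grasp_force: 58.7
```

```bash
python3 - <<'E'
from h import *
np.set_printoptions(precision=3,suppress=True)
F=[];T=[]
for i in range(6):
    I=arm.get_image('side');s=arm.read_state();F.append(s['contact_force']);T.append(s['wrist_torque'])
print(np.mean(F,0),np.mean(T,0),s['position'],s['clock'])
W=arm.get_image('wrist')
a=cv2.resize(I['color'][200:300,262:327],None,fx=6,fy=6,interpolation=2)
b=cv2.resize(W['color'][125:225,248:316],None,fx=6,fy=6,interpolation=2)
cv2.imwrite('pics/m6.png',np.hstack([a,b])[:,:800,::-1])
E
```

```text
[ 0.004 -0.007  2.719] [ 0.071 -0.061 -0.001] [518.552 -66.917 262.545] 18.875
```

View pics/m6.png

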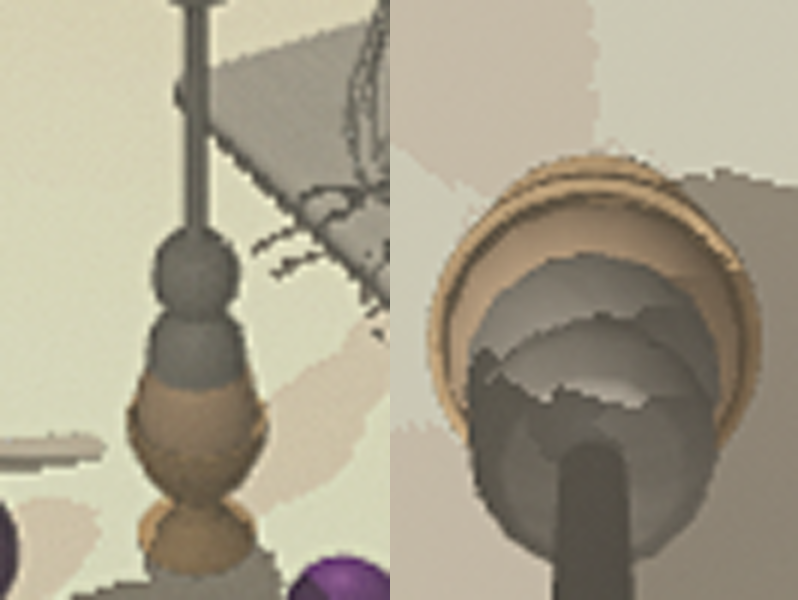

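The bell is centred on the egg in both views (wrist columns: bell 594, cup 595 in the crop), the weight is down, and the net push is about 4.6 N with no side force. Handing in.

```bash
python3 -c "
from bench import arm
print(arm.job_done())"
```

```text
the job is handed in; nothing more can be done
None
```

I handed the job in with the topper held upright by its handle and its bell centred on the egg, pressing at about 4.6 N, with the weight down; the pictures show the egg still in its cup, but I had no result back from the judging.

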